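Clamp the microtube rack on the shaker

ROBOT

A 6-joint arm with a two-finger parallel gripper is mounted at the origin on a cart in front of the work surface, level with it; the furniture and walls round the work are solid. World frame = base frame: x ahead of the robot, y to its left, z up, the work surface at z = 0. Lengths are in m, angles in rad, forces in N, time in s.
With the tool pointing down it reaches from about 0.25 to 0.775 m from the base axis. Payload 8.9 kg.
Tool frame: the origin (TCP) lies midway between the tips of the shut fingers; the grasp point (between the pads) lies 19 mm behind it; y points along the fingers, x is the direction in which the jaws open and shut, and the axes are right-handed (so a half turn about y gives the same grasp; the last joint's range is limited). The gripper opens to 85 mm and grips with 20 to 120 N. Pads are 22 mm wide; open, the fingers measure 114 mm over their backs; the gripper's body (76 mm by 85 mm) begins 54 mm behind the grasp point. The pads swing forward as they close: fully open they stand 13 mm farther back than shut.
Start: joints at [1.021, 0.291, -0.153, 1.127, 0, 1.431], TCP at [0.21, 0.481, 0.231] pointing down, gripper open.
Joint ranges: [-2.52, 2.52], [-0.91, 1.74], [-1.3, 1.37], [-1.96, 2.02], [-1.52, 1.47], [-3.14, 3.14]. Speed limits (rad/s): [2.22, 2.22, 2.79, 3.14, 3.14, 3.14].

INTERFACE

Orientations are given as a unit quaternion [x, y, z, w].
In Python, from plant import manip gives the robot as it stands.
- The arm moves only by the tool move_arm, never from a script. Its argument "rows" is a list of rows, each an object of numbers: "dx", "dy", "dz": the shift along the tool's x, y, z in cm; "roll": the turn about the tool's y in rad. A call has 1 to 5 rows; each row is the pose to reach, as a shift and turn from the pose measured when the call began, along the tool's axes at that moment; what a row does not reach only later rows make up. A row lasts 1/10 s, in which the tool goes at most 50 mm and 8.59 degrees, less where a joint would pass 70% of its speed; a pose out of reach is approached as far as the arm can. A call with a gripper value outside its range is refused whole. "fingers" is the closure, from 0 (fully open) to 1 (shut), set as the call begins (left out, the last holds). The fingers move at their own pace and stop on an object; "force" is the grip in N (left out, the last holds). Time passes only in rows, so rows that repeat a pose let the fingers close. It gives the time, the measured TCP pose, the force and the opening at its end, in the units of the state.
- manip.state(): the state, without advancing time (a new reading comes with each control period).
- manip.camera(name): name is "scene" or "side" or "wrist"; returns the picture (480x640x3 uint8, red, green, blue); there is no depth.
- manip.camera_model(name): a dict with "mtx" (3x3 intrinsics, pixels), "eye" and "rotation" of the camera in the world; the wrist camera has in their place "tool_from_camera" (4x4, takes a point from camera to tool coordinates, whose origin is the TCP and whose axes are the tool frame's). Camera axes: x right, y down, z forward; pixel columns grow to the right and rows downward; lengths in m; the calibration is good to about 2 mm. A picture is of the moment at which its call begins: read the wrist's pose just before it. camera_model takes no time and is no camera call.
- manip.close_job(): hands the job in, once; it reports no verdict.
The state is a dict: "time_s": time; "qpos": joint angles; "qvel": joint speeds; "joint_efforts": joint torques, N m; "eef_pos": TCP position; "tool_rot": TCP orientation; "force": force on the tool from outside, world axes, zero at the start; "wrist_torque": the same for the moment, N m; "gripper_width": opening from 0.0 (shut) to 1.0 (fully open).
Only numpy, scipy, OpenCV 4.12 (cv2) and the standard library are available. Lean on these libraries where they do the work, as an engineer would, in place of code of your own. Each camera call takes 0.05 s, during which the arm holds its last target.

TASK

Make the loaded tube rack safe for shaking: gently push the small orange rack along its channel on the shaker's platform until it is fully home against the end stop, and only then push the raised handle of the toggle clamp over and down, past its dead point, until it snaps into lock with the rubber foot bearing on the rack. Use shut fingers as you would a fingertip: nothing is to be pinched, lifted or carried, and the things standing about stay where they are. Finish with the hand clear.

Things in the scene. Friction and masses are not known exactly. Their poses are not given: they have to be found in the camera images.
- shaker: Switched-off bench shaker on a grey mat, fixed: white housing, flat aluminium platform 62 mm above the origin, both spanning x -85 to +75, y -58 to +122 mm. Origin on the underside, below the rack channel's centre line. +x points along the channel to its end stop (away from the front panel, whose knobs stand out to x -98 mm, 46 mm high), +y across it to the clamp's side, z up.
- rack_stop (a point): Middle of the end stop's face (upright plate, 20 mm high) at platform height, 62 mm along +x from the shaker's origin. It closes the channel, which is 74 mm wide between cheeks 18 mm high; these run back to x -18 mm, then flare outward to x -32 mm. The channel is open to -x. The rack is home when its end wall touches this face.
- microtube_rack: Orange microtube rack, 108 mm long (its y), 66 wide (its x), 30 high, 0.06 to 0.13 kg, loose; origin at the centre of its underside. Lies lengthwise in the channel, on the platform, 20 to 34 mm short of the stop; home, its origin is at x +8 mm of the shaker. Solid end walls to push on. Four capped tubes, fixed in it, rise to 43 mm. It slides at about 1 N.
- clamp_handle (a joint): Hinge of the clamp's handle, rad. Starts open at 0 to 0.12: handle raised, leaning to the shaker's +y. Grows as it goes over outward and down; its angle above level is 1.18 minus this. From 0.53 the foot presses on the rack and a spring resists, up to 7 N at mid grip; dead point 0.95; beyond, it snaps by itself to its stop at 1.12 and stays. Let go earlier, it springs back.
- handle_pivot (a point): Axis of the handle's hinge, which runs along the shaker's x: at x +8, y +94, z +118 mm in the shaker's frame, on the steel toggle clamp bolted to the platform (y +40 to +110 mm).
- handle_grip (a point): Middle of the handle's black round grip, on its axis, 75 mm from the pivot. The grip is 17 to 20 mm thick, reaches from 38 to 110 mm from the pivot, and moves in the plane x = +8 mm of the shaker. Below its path stands only a bottle 59 mm high.
- clamp_pad: Round rubber foot, 21 mm across, on the sprung spindle of the clamp's arm; origin at the centre of its underside. Open, it hangs 50 to 60 mm above the platform and the arm's end reaches 90 mm above it, so that the rack passes below; locked, it bears on the rack's top at x +8, y +7.5 mm of the shaker with about 25 N.
- glass_beaker: Small glass beaker, 44 mm across, 55 mm high, loose on the mat beside the shaker (its -y side). Bystander; origin at the centre of its underside.
- specimen_cup: Specimen cup with yellow screw lid, 63 mm across, 65 mm high, loose on the mat beside the shaker (its -y side). Bystander; origin at the centre of its underside.
- control_latex: Small white reagent bottle with a white cap, 24 mm across, 59 mm high, loose on the mat close by the shaker's +y side, well below the height to which the handle comes down. Bystander; origin at the centre of its underside.

How it is judged:
On the way:
1. the rack is pushed home against the end stop while the clamp still stands open (x of microtube_rack in the frame of shaker above 0.0045 m and angle between the y axis of microtube_rack and the x axis of shaker, either way round below 0.07 rad and value of joint clamp_handle below 0.4 rad), for 0.2 s.
At the end, for the whole second after the job is handed in: The rack lies against the end stop (gap under 3.5 mm, turned less than 4 degrees from the channel), the clamp's handle has snapped past its dead point to its stop (joint value over 1.05) and stays there by itself, the rubber foot bears on the rack with more than 10 N, and everything is at rest (x of microtube_rack in the frame of shaker above 0.0045 m and angle between the y axis of microtube_rack and the x axis of shaker, either way round below 0.07 rad and value of joint clamp_handle above 1.05 rad and contact force between clamp_pad and microtube_rack above 10 N and velocity of joint clamp_handle below 0.05 rad/s and linear speed of microtube_rack below 0.01 m/s); the robot touches nothing.
It fails at once if the rack is rammed: the fingers press on it with more than 80 N (contact force between the fingers and microtube_rack above 80 N).
It fails at once if the rack is lifted off the platform or tipped (z of microtube_rack in the frame of shaker above 0.069 m or angle between microtube_rack's own z axis and vertical above 0.2 rad).
It fails at once if the glass beaker is knocked over, lifted or moved more than 20 mm (distance of glass_beaker from where it was at the start of the episode above 0.02 m or angle between glass_beaker's own z axis and vertical above 0.4 rad).
It fails at once if the specimen cup is knocked over, lifted or moved more than 20 mm (distance of specimen_cup from where it was at the start of the episode above 0.02 m or angle between specimen_cup's own z axis and vertical above 0.4 rad).
It fails at once if the control latex is knocked over, lifted or moved more than 20 mm (distance of control_latex from where it was at the start of the episode above 0.02 m or angle between control_latex's own z axis and vertical above 0.4 rad).
It also fails if it takes over 40 s, if anything falls off the work surface, if the arm or the gripper's body presses on something with over 40 N, if the wrist force passes 120 N, or if a joint passes its speed limit or range.

## Working session

There is one attempt and no reset: what is moved stays moved. The work goes in short steps, Python scripts to look and compute and a tool call to move; the robot and the scene stay as the last step left them, time stands still between calls to the robot, and variables do not carry over. Pictures are saved under pics/ and viewed, and the job is handed in when it is done.

Besides the shell and the picture viewer there is one more tool, called after "Request:" by a JSON object that holds its "api" and its "payload". move_arm: Moves the arm, as the interface text tells. Its arguments: {"type":"object","properties":{"rows":{"type":"array"},"fingers":{"type":"number"},"force":{"type":"number"}},"required":["rows"]}

```bash
mkdir -p pics; ls
python3 - <<'E'
from plant import manip
import cv2
print(manip.state())
for n in ["scene","side","wrist"]:
    m=manip.camera_model(n);print(n,m)
    cv2.imwrite(f"pics/{n}0.png",manip.camera(n)[:,:,::-1])
E
```

```text
pics
{'time_s': 0.0, 'qpos': array([ 1.02070962e+00,  2.91268445e-01, -1.54107892e-01,  1.12669323e+00,
       -2.08846783e-05,  1.43152375e+00]), 'qvel': array([ 8.15040730e-04,  3.38478732e-04, -5.10379203e-04, -8.18451657e-05,
       -1.37779542e-03,  1.57882903e-03]), 'joint_efforts': array([ 1.46603765e-03, -5.37142396e+01,  3.31371224e+01,  1.59293145e-02,
       -1.09589810e-04, -1.96051968e-05]), 'eef_pos': array([0.20942646, 0.48095566, 0.23074533]), 'tool_rot': array([ 0.59167045,  0.38710211, -0.3879101 , -0.59127303]), 'force': array([ 0.45793227, -1.16676062, -0.12781419]), 'wrist_torque': array([-0.01723816, -0.03987569, -0.00760725]), 'gripper_width': 0.9947926615652889}
scene {'mtx': array([[467.5085352 ,   0.        , 315.42697849],
       [  0.        , 467.5085352 , 233.23611323],
       [  0.        ,   0.        ,   1.        ]]), 'eye': array([ 0.18545511, -0.88378652,  0.66019648]), 'rotation': array([ 0.88371317, -0.187769  ,  0.10009259, -0.41686365])}
side {'mtx': array([[537.55506517,   0.        , 328.0545806 ],
       [  0.        , 537.55506517, 240.73541368],
       [  0.        ,   0.        ,   1.        ]]), 'eye': array([0.25077545, 0.47471359, 0.46060719]), 'rotation': array([-0.1226085 ,  0.81974538, -0.55448227,  0.07439135])}
wrist {'mtx': array([[379.17554101,   0.        , 320.13904915],
       [  0.        , 379.17554101, 238.34123027],
       [  0.        ,   0.        ,   1.        ]]), 'tool_from_camera': array([[ 9.99999913e-01,  1.66277122e-04, -3.83803289e-04,
        -3.32752562e-04],
       [ 4.14838354e-04, -2.76902167e-01,  9.60898027e-01,
        -1.41744098e-01],
       [ 5.34993958e-05, -9.60898102e-01, -2.76902212e-01,
         7.04468121e-02],
       [ 0.00000000e+00,  0.00000000e+00,  0.00000000e+00,
         1.00000000e+00]])}
```

View pics/scene0.png

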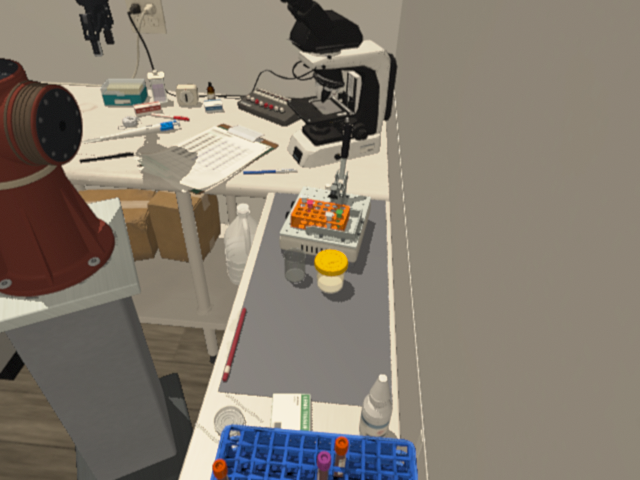

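View pics/side0.png

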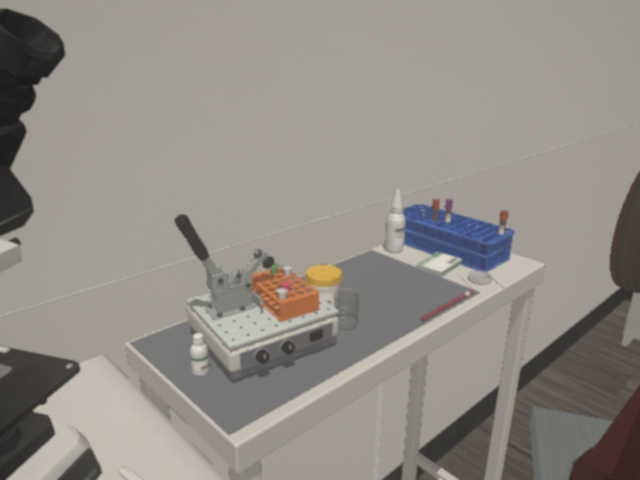

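View pics/wrist0.png

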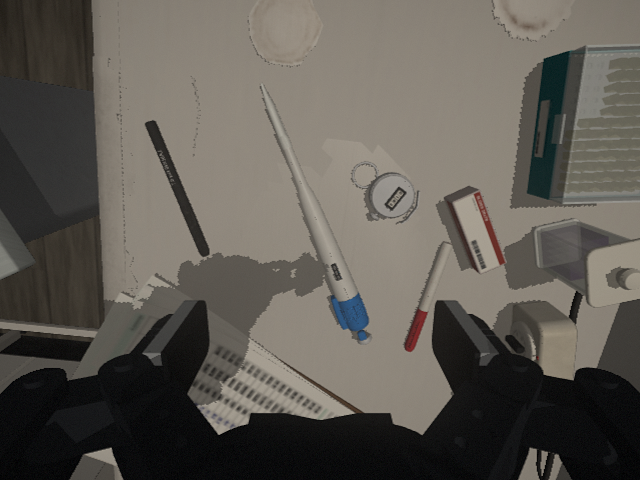

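```bash
cat > h.py <<'E'
import numpy as np,cv2
from scipy.spatial.transform import Rotation as R
from plant import manip
def cam(n,st=None):
    m=manip.camera_model(n)
    if 'eye' in m: return m['mtx'],np.array(m['eye']),R.from_quat(m['rotation']).as_matrix()
    T=m['tool_from_camera'];Rt=R.from_quat(st['tool_rot']).as_matrix()
    return m['mtx'],Rt@T[:3,3]+st['eef_pos'],Rt@T[:3,:3]
def ray(c,p):
    d=c[2]@np.linalg.inv(c[0])@np.array([p[0],p[1],1.]);return c[1],d/np.linalg.norm(d)
def plane(c,p,z):
    e,d=ray(c,p);return e+d*(z-e[2])/d[2]
def tri(l):
    A=np.zeros((3,3));b=np.zeros(3)
    for c,p in l:
        e,d=ray(c,p);M=np.eye(3)-np.outer(d,d);A+=M;b+=M@e
    x=np.linalg.solve(A,b);return x,[np.linalg.norm((np.eye(3)-np.outer(d,d))@(x-e)) for e,d in [ray(*q) for q in l]]
def proj(c,X):
    q=c[0]@(c[2].T@(np.asarray(X)-c[1]));return q[:2]/q[2]
E
python3 - <<'E'
from h import *
a=cv2.imread('pics/scene0.png')[105:305,255:405];cv2.imwrite('pics/s1.png',cv2.resize(a,None,fx=3,fy=3,interpolation=2)) if 0 else cv2.imwrite('pics/s1.png',cv2.resize(a,(450*4//3,800*3//4)))
a=cv2.imread('pics/side0.png')[200:400,160:380];cv2.imwrite('pics/d1.png',cv2.resize(a,(660,600)))
for n in['scene','side']:
    c=cam(n);print(n,c[1],c[2][:,2])
E
```

```text
scene [ 0.18545511 -0.88378652  0.66019648] [ 0.33345443  0.69918723 -0.63241234]
side [0.25077545 0.47471359 0.46060719] [ 0.25793241 -0.89082654 -0.37403067]
```

View pics/s1.png

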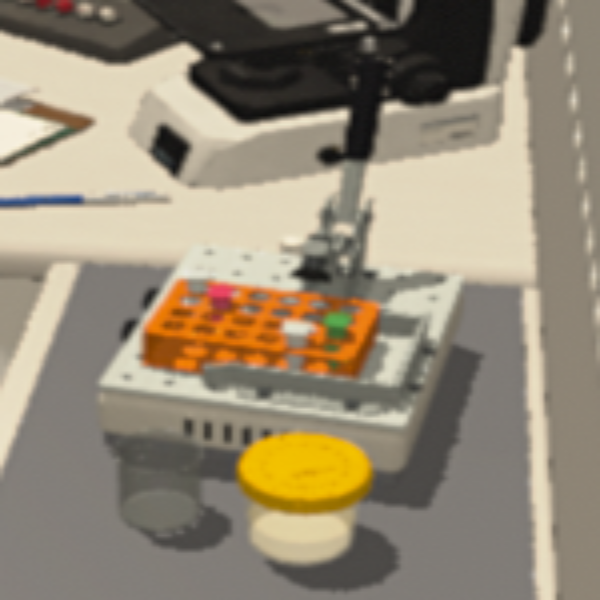

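View pics/d1.png

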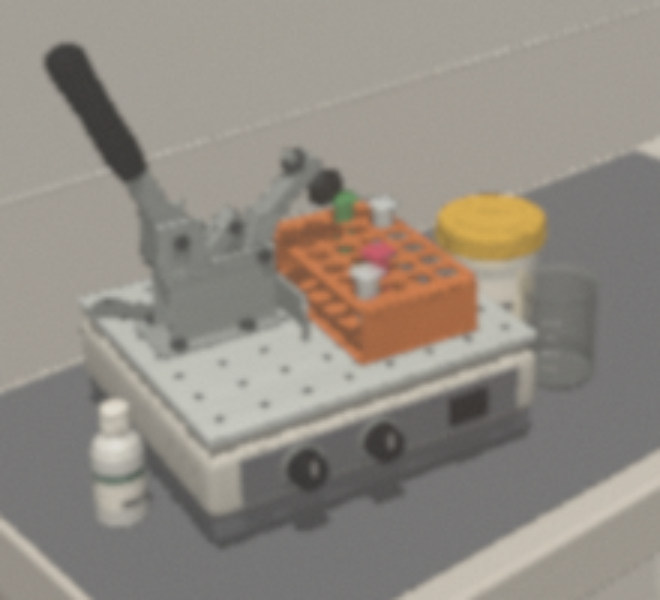

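Run:
```python
from h import *
from scipy.optimize import least_squares
s=cam('scene');d=cam('side')
P={'a':(-85,-58),'b':(75,-58),'c':(75,122),'e':(-85,122)}
S={'a':(280,234.3),'b':(357.5,242.3),'c':(371.2,196),'e':(302.5,187)}
D={'e':(230,349),'a':(338.5,311.7),'c':(187,300)}
for k in P:
    print(k,plane(s,S[k],.062), plane(d,D[k],.062) if k in D else '', tri([(s,S[k]),(d,D[k])]) if k in D else '')
def f(q):
    r=[]
    Rz=R.from_euler('z',q[3]).as_matrix()
    for c,O in((s,S),(d,D)):
        for k in O:
            X=Rz@np.array([*P[k],62.])/1000+q[:3]
            r+=list(proj(c,X)-O[k])
    return r
o=least_squares(f,[.4,0.2,0,0]);print(o.x,np.round(o.fun,1))
Rz=R.from_euler('z',o.x[3]).as_matrix()
for n,X in {'stop':(62,0,72),'pivot':(8,94,118)}.items():
    X=Rz@np.array(X)/1e3+o.x[:3];print(n,X,proj(s,X),proj(d,X))
for t in(0,.06,.12):
    a=1.18-t
    for L in (38,110):
        X=Rz@np.array([8,94+L*np.cos(a),118+L*np.sin(a)])/1e3+o.x[:3];print(t,L,X,proj(s,X),proj(d,X))
```

```text
a [ 0.43384784 -0.1974977   0.062     ] [ 0.43045    -0.20771218  0.062     ] (array([ 0.43056439, -0.20247766,  0.06568566]), [np.float64(0.0016192250976770721), np.float64(0.0016192250976771723)])
b [ 0.56580231 -0.28101699  0.062     ]  
c [ 0.67147572 -0.15119136  0.062     ] [ 0.66311364 -0.17085406  0.062     ] (array([ 0.66100532, -0.16311033,  0.06910562]), [np.float64(0.0036572383287416283), np.float64(0.003657238328741522)])
e [ 0.54334182 -0.05784135  0.062     ] [ 0.54014855 -0.06842153  0.062     ] (array([ 0.53927811, -0.06432809,  0.06580773]), [np.float64(0.0015351133055782002), np.float64(0.0015351133055782956)])
[ 0.52985885 -0.20973132  0.00609231 -0.66181835] [-2.2  0.2 -0.3  5.6 -0.8  0.5 -1.6 -0.9 -1.1 -0.7  1.4 -1.8 -4.7 -0.3]
stop [ 0.57876916 -0.24783356  0.07809231] [355.90390858 224.80211574] [257.10276553 277.32483222]
pivot [ 0.59393777 -0.14049338  0.12409231] [339.80301298 177.37533315] [215.70971283 278.07832048]
0 38 [ 0.60283351 -0.12907429  0.15922734] [342.013246   159.59622153] [204.34950455 257.68911674]
0 110 [ 0.61968858 -0.10743811  0.22579897] [346.34301864 124.76753575] [180.95812425 215.70646934]
0.06 38 [ 0.60411226 -0.1274328   0.15829613] [342.17412979 159.49611507] [202.98131466 258.64681987]
0.06 110 [ 0.62339024 -0.10268644  0.22310336] [346.78904155 124.6977393 ] [176.6876748  218.50627174]
0.12 38 [ 0.6053544  -0.12583832  0.15724182] [342.32571069 159.46124617] [201.65757198 259.67851121]
0.12 110 [ 0.6269859  -0.09807084  0.22005141] [347.20363404 124.82231853] [172.54437317 221.55782121]
```

Run:
```python
from h import *
s=cam('scene');d=cam('side')
# microscope base corners at table
for p in [(290,157),(303,167),(380,150),(294,148)]: print(p,plane(s,p,0))
st=manip.state();print(R.from_quat(st['tool_rot']).as_matrix().round(3))
# mat edge, table
for p in[(270,192),(385,195),(220,385),(390,395)]: print('mat',p,plane(s,p,0))
a=cv2.imread('pics/scene0.png')[0:210,200:420];cv2.imwrite('pics/m1.png',cv2.resize(a,(660,600)))
```

```text
(290, 157) [0.60780341 0.17913891 0.        ]
(303, 167) [0.62009432 0.11636403 0.        ]
(380, 150) [ 8.61180846e-01  1.17027438e-01 -1.11022302e-16]
(294, 148) [0.63759844 0.22197134 0.        ]
[[ 0.399 -0.    -0.917]
 [ 0.917 -0.001  0.399]
 [-0.001 -1.     0.   ]]
mat (270, 192) [0.49683764 0.03856194 0.        ]
mat (385, 195) [ 0.75591828 -0.08488403  0.        ]
mat (220, 385) [ 0.23540224 -0.44135875  0.        ]
mat (390, 395) [ 0.47435204 -0.56617691  0.        ]
```

View pics/m1.png

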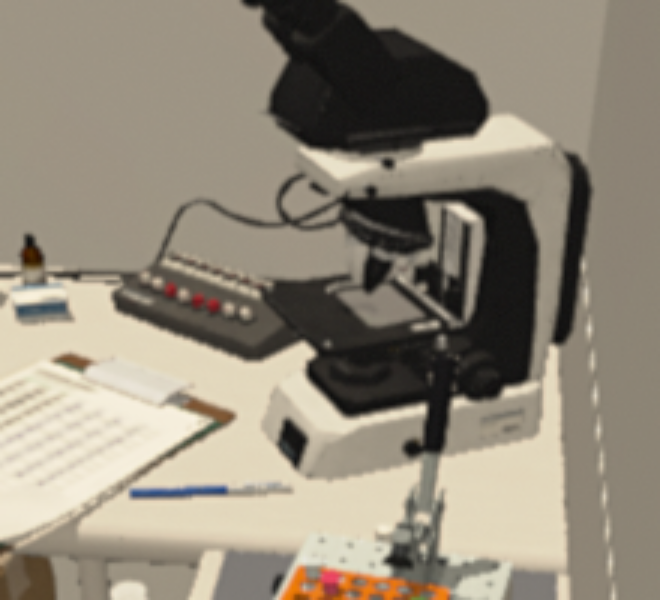

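Run:
```python
from h import *
s=cam('scene');d=cam('side')
for a in [((284,2),(45,35)),((292,35),(15,195)),((298,45),(20,195))]: print(tri([(s,a[0]),(d,a[1])]))
st=manip.state();Rt=R.from_quat(st['tool_rot']).as_matrix()
print(Rt.T@(np.array([.412,-.118,.231])-st['eef_pos'])*100)
```

```text
(array([0.57658321, 0.11401314, 0.43209164]), [np.float64(0.01833501302652866), np.float64(0.01833501302652861)])
(array([0.60567374, 0.15092624, 0.33211881]), [np.float64(0.001665242055089046), np.float64(0.001665242055089217)])
(array([0.61570581, 0.13355636, 0.32017075]), [np.float64(0.004847795656828081), np.float64(0.004847795656827936)])
[-4.68319382e+01  3.20866147e-02 -4.24882399e+01]
```

Request:
{"api": "move_arm", "payload": {"rows": [{"dx":-3.5,"dz":-3.2,"roll":0.05},{"dx":-7,"dz":-6.4,"roll":0.1},{"dx":-10.5,"dz":-9.6,"roll":0.15},{"dx":-14,"dz":-12.8,"roll":0.2},{"dx":-17.5,"dz":-16,"roll":0.25}], "fingers": 1, "force": 40}}

```text
invalid input
```

Run:
```python
from h import *
st=manip.state();Rt=R.from_quat(st['tool_rot']).as_matrix()
print(st,Rt.round(3),Rt.T@(np.array([.412,-.118,.231])-st['eef_pos'])*100)
```

```text
{'time_s': 0.15, 'qpos': array([ 1.02072694e+00,  2.91139351e-01, -1.53926853e-01,  1.12674880e+00,
       -5.87346183e-05,  1.43150294e+00]), 'qvel': array([-9.73925072e-05, -3.53722371e-03,  1.36919963e-03, -1.34951488e-03,
       -9.27204641e-04, -1.19874290e-04]), 'joint_efforts': array([-6.54431346e-05, -5.37368953e+01,  3.31521678e+01,  1.14736336e-02,
       -3.61715465e-04,  4.97867518e-05]), 'eef_pos': array([0.20947279, 0.48102497, 0.23087998]), 'tool_rot': array([ 0.59163681,  0.38720053, -0.3878343 , -0.59129197]), 'force': array([ 0.02021927, -0.03837378,  0.52094473]), 'wrist_torque': array([ 0.00812447,  0.02363683, -0.06777839]), 'gripper_width': 1.0018508272277262} [[ 0.399 -0.    -0.917]
 [ 0.917 -0.001  0.399]
 [-0.001 -1.     0.   ]] [-4.68319382e+01  3.20866147e-02 -4.24882399e+01]
```

Perhaps every row needs all four keys.

Request:
{"api": "move_arm", "payload": {"rows": [{"dx":-3.5,"dy":0,"dz":-3.2,"roll":0.05},{"dx":-7,"dy":0,"dz":-6.4,"roll":0.1},{"dx":-10.5,"dy":0,"dz":-9.6,"roll":0.15},{"dx":-14,"dy":0,"dz":-12.8,"roll":0.2},{"dx":-17.5,"dy":0,"dz":-16,"roll":0.25}], "fingers": 1, "force": 40}}

```text
time_s: 0.65
eef_pos: [0.2863, 0.255, 0.2309]
tool_rot: [0.636, 0.31, -0.311, -0.635]
force: [1.3, -0.0, 0.3]
gripper_width: 0.14
```

Run:
```python
from h import *
st=manip.state();Rt=R.from_quat(st['tool_rot']).as_matrix()
print(st['time_s'],st['eef_pos'],Rt.round(3),Rt.T@(np.array([.412,-.118,.231])-st['eef_pos'])*100)
```

```text
0.65 [0.28628331 0.25499982 0.23092829] [[ 0.615 -0.    -0.789]
 [ 0.789 -0.001  0.615]
 [-0.001 -1.    -0.   ]] [-2.16866276e+01  2.15398240e-02 -3.28485201e+01]
```

Request:
{"api": "move_arm", "payload": {"rows": [{"dx":-2.7,"dy":0,"dz":-4.1,"roll":0},{"dx":-5.4,"dy":0,"dz":-8.2,"roll":0},{"dx":-8.1,"dy":0,"dz":-12.3,"roll":0},{"dx":-10.8,"dy":0,"dz":-16.4,"roll":0},{"dx":-13.5,"dy":0,"dz":-20.5,"roll":0}]}}

```text
time_s: 1.15
eef_pos: [0.3651, 0.0205, 0.2313]
tool_rot: [0.636, 0.31, -0.31, -0.635]
force: [1.0, 0.2, -0.3]
gripper_width: -0.001
```

Request:
{"api": "move_arm", "payload": {"rows": [{"dx":-2.7,"dy":0,"dz":-4.1,"roll":0},{"dx":-5.4,"dy":0,"dz":-8.2,"roll":0},{"dx":-8.1,"dy":0,"dz":-12.3,"roll":0},{"dx":-8.1,"dy":0,"dz":-12.3,"roll":0}]}}

```text
time_s: 1.55
eef_pos: [0.4139, -0.1241, 0.2312]
tool_rot: [0.637, 0.309, -0.309, -0.635]
force: [-0.1, 0.5, 0.5]
gripper_width: -0.003
```

Run:
```python
from h import *
st=manip.state();Rt=R.from_quat(st['tool_rot']).as_matrix()
import json
w=manip.camera('wrist')
json.dump({k:list(map(float,st[k])) for k in('eef_pos','tool_rot')},open('w1.json','w'))
cv2.imwrite('pics/w1.png',w[:,:,::-1])
print(st['time_s'],st['eef_pos'],Rt.round(3))
```

```text
1.55 [ 0.41392306 -0.12413643  0.23116579] [[ 0.619  0.001 -0.785]
 [ 0.785 -0.003  0.619]
 [-0.001 -1.    -0.003]]
```

View pics/w1.png

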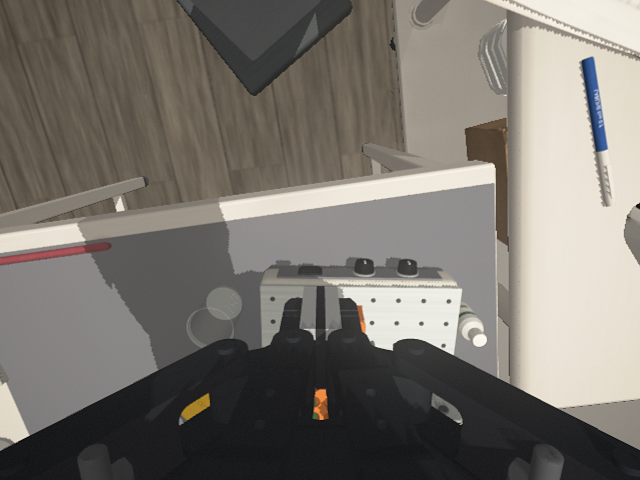

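Run:
```python
import cv2
a=cv2.imread('pics/w1.png')[250:360,240:500];cv2.imwrite('pics/w1c.png',cv2.resize(a,(780,330)))
```

```text
(no output)
```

View pics/w1c.png

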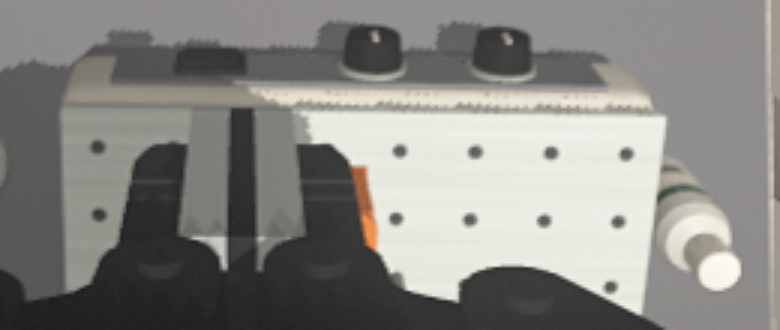

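```bash
cat > fit.py <<'E'
from h import *
import json
from scipy.optimize import least_squares
s=cam('scene');d=cam('side');st={k:np.array(v) for k,v in json.load(open('w1.json')).items()};w=cam('wrist',st)
P={'a':(-85,-58),'b':(75,-58),'c':(75,122),'e':(-85,122)}
S={'a':(280,234.3),'b':(357.5,242.3),'c':(371.2,196),'e':(302.5,187)}
D={'e':(230,349),'a':(338.5,311.7),'c':(187,300)}
W={'a':(260.7,285.7),'e':(462,288.7)}
def f(q):
    r=[]
    Rz=R.from_euler('z',q[3]).as_matrix()
    for c,O in((s,S),(d,D),(w,W)):
        for k in O:
            X=Rz@np.array([*P[k],62.])/1000+q[:3]
            r+=list(proj(c,X)-O[k])
    return r
o=least_squares(f,[.53,-0.2,0,-.66],loss='soft_l1')
E
python3 - <<'E'
from fit import *
print(o.x,np.round(f(o.x),1))
Rz=R.from_euler('z',o.x[3]).as_matrix()
loc=lambda X:Rz.T@(X-o.x[:3])*1e3
z=o.x[2]
for k in 'ae': print(loc(plane(w,W[k],.062+z)))
print('rack',loc(plane(w,(361.7,305.7),.092+z)))
# rack top corners scene: near-left, far-left, near-right ; side: rear corners
for p in [(291,222.3),(298.5,199),(346.5,228),(351,205)]: print('sc',loc(plane(s,p,.092+z)))
for p in [(280,307),(318.5,291)]: print('si',loc(plane(d,p,.092+z)))
for n,L in (('s',s),('d',d)):
  print(n,[proj(L,Rz@np.array([8,94+110*np.cos(1.18-t),118+110*np.sin(1.18-t)])/1e3+o.x[:3]).round(1) for t in(0,.06,.12)])
E
```

```text
[ 0.53160857 -0.21225421  0.00366743 -0.67159099] [-1.   1.3  0.6  7.3  0.8  2.1  0.1  0.2 -2.3 -0.6  0.5 -1.1 -4.5 -0.2
 -1.5 -0.2  2.9 -2.3]
[-84.83145222 -56.71122375  62.        ]
[-82.84353669 119.72233798  62.        ]
rack [-80.85786067  28.74577633  92.        ]
sc [-62.88423178 -47.0537299   92.        ]
sc [-69.98253351  33.36783532  92.        ]
sc [ 45.82508008 -35.70905673  92.        ]
sc [40.25762881 41.7853729  92.        ]
si [-74.17795224  36.16127435  92.        ]
si [-63.78216402 -35.34423014  92.        ]
s [array([348.2, 126.3]), array([348.7, 126.2]), array([349.1, 126.4])]
d [array([180.6, 216.4]), array([176.4, 219.2]), array([172.2, 222.2])]
```

```bash
cat > go.py <<'E'
from fit import *
import sys
Rz=R.from_euler('z',o.x[3]).as_matrix()
st=manip.state();Rt=R.from_quat(st['tool_rot']).as_matrix()
print('t',st['time_s'],'loc',(Rz.T@(st['eef_pos']-o.x[:3])*1e3).round(1),'F',st['force'].round(1),'Fsh',(Rz.T@st['force']).round(1),'gw',round(st['gripper_width'],3))
a=(Rz.T@Rt);print('tool axes in shaker\n',a.round(3))
if len(sys.argv)>3:
    T=np.array(list(map(float,sys.argv[1:4])));X=Rz@T/1e3+o.x[:3];print('shift cm',(Rt.T@(X-st['eef_pos'])*100).round(2))
E
python3 go.py -115 0 80
```

```text
t 1.6 loc [-149.6   -3.   227.3] F [ 0.7  0.4 -0.5] Fsh [ 0.3  0.7 -0.5] gw 0.002
tool axes in shaker
 [[-0.005  0.    -1.   ]
 [ 1.    -0.001 -0.005]
 [-0.001 -1.    -0.   ]]
shift cm [ 0.29 14.73 -3.46]
```

Request:
{"api": "move_arm", "payload": {"rows": [{"dx":0.1,"dy":4,"dz":-1,"roll":0},{"dx":0.2,"dy":8,"dz":-2,"roll":0},{"dx":0.3,"dy":11.5,"dz":-3,"roll":0},{"dx":0.3,"dy":14.7,"dz":-3.5,"roll":0},{"dx":0.3,"dy":14.7,"dz":-3.5,"roll":0}]}}

```text
time_s: 2.1
eef_pos: [0.4393, -0.1387, 0.0809]
tool_rot: [-0.634, -0.308, 0.311, 0.638]
force: [-0.9, -0.1, 0.3]
gripper_width: -0.003
```

```bash
python3 go.py
python3 - <<'E'
from h import *
cv2.imwrite('pics/d2.png',cv2.resize(manip.camera('side')[180:400,160:400],(720,600))[:,:,::-1])
cv2.imwrite('pics/w2.png',cv2.resize(manip.camera('wrist')[200:360,200:480],(700,400))[:,:,::-1])
E
```

```text
t 2.1 loc [-118.     0.2   77.2] F [-0.9 -0.1  0.3] Fsh [-0.6 -0.6  0.3] gw -0.003
tool axes in shaker
 [[-0.006 -0.006 -1.   ]
 [ 1.    -0.002 -0.006]
 [-0.002 -1.     0.006]]
```

View pics/d2.png

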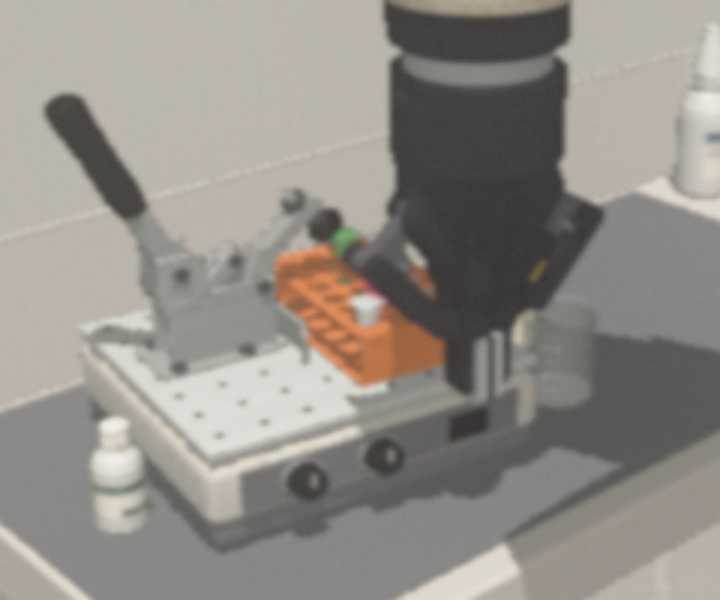

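View pics/w2.png

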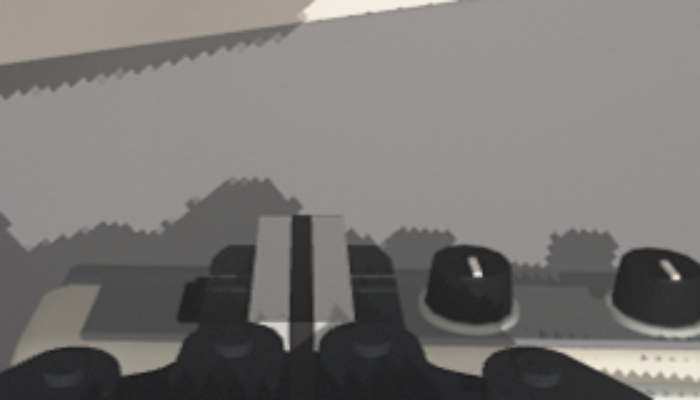

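Request:
{"api": "move_arm", "payload": {"rows": [{"dx":0,"dy":0,"dz":-1.2,"roll":0},{"dx":0,"dy":0,"dz":-2,"roll":0},{"dx":0,"dy":0,"dz":-2.8,"roll":0},{"dx":0,"dy":0,"dz":-3.6,"roll":0},{"dx":0,"dy":0,"dz":-4.4,"roll":0}]}}

```text
time_s: 2.7
eef_pos: [0.4764, -0.1674, 0.0845]
tool_rot: [-0.636, -0.309, 0.31, 0.636]
force: [-1.5, 0.9, 1.4]
gripper_width: -0.002
```

```bash
python3 go.py
python3 - <<'E'
from h import *
cv2.imwrite('pics/d3.png',cv2.resize(manip.camera('side')[180:400,160:400],(720,600))[:,:,::-1])
cv2.imwrite('pics/s3.png',cv2.resize(manip.camera('scene')[140:280,255:405],(600,560))[:,:,::-1])
E
```

```text
t 2.7 loc [-71.1   0.8  80.9] F [-1.5  0.9  1.4] Fsh [-1.7 -0.2  1.4] gw -0.002
tool axes in shaker
 [[-0.006 -0.001 -1.   ]
 [ 1.    -0.001 -0.006]
 [-0.001 -1.     0.001]]
```

View pics/d3.png

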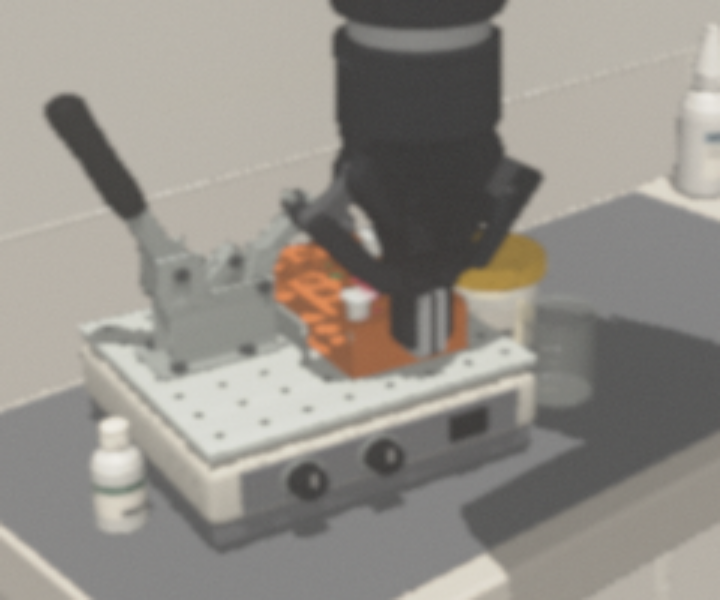

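View pics/s3.png

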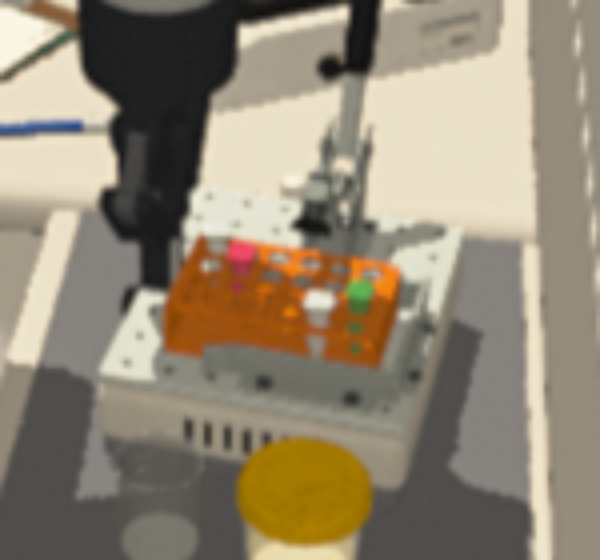

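Request:
{"api": "move_arm", "payload": {"rows": [{"dx":0,"dy":0,"dz":-0.4,"roll":0},{"dx":0,"dy":0,"dz":-0.7,"roll":0},{"dx":0,"dy":0,"dz":-1.0,"roll":0},{"dx":0,"dy":0,"dz":-1.2,"roll":0},{"dx":0,"dy":0,"dz":-1.2,"roll":0}]}}

```text
time_s: 3.3
eef_pos: [0.4855, -0.1745, 0.0841]
tool_rot: [-0.635, -0.308, 0.31, 0.637]
force: [-2.7, 3.1, 2.6]
gripper_width: 0.001
```

```bash
python3 go.py
```

```text
t 3.3 loc [-59.6   0.8  80.4] F [-2.7  3.1  2.6] Fsh [-4.   0.8  2.6] gw 0.001
tool axes in shaker
 [[-0.006 -0.003 -1.   ]
 [ 1.    -0.001 -0.006]
 [-0.001 -1.     0.003]]
```

Force rises slightly; continue in small steps.

Request:
{"api": "move_arm", "payload": {"rows": [{"dx":0,"dy":0,"dz":-0.2,"roll":0},{"dx":0,"dy":0,"dz":-0.4,"roll":0},{"dx":0,"dy":0,"dz":-0.4,"roll":0}]}}

```text
time_s: 3.6
eef_pos: [0.4854, -0.1747, 0.0834]
tool_rot: [-0.633, -0.307, 0.311, 0.639]
force: [-11.5, 8.1, 9.9]
gripper_width: -0.001
```

```bash
python3 go.py
python3 - <<'E'
from h import *
cv2.imwrite('pics/s4.png',cv2.resize(manip.camera('scene')[140:280,255:405],(600,560))[:,:,::-1])
E
```

```text
t 3.6 loc [-59.5   0.7  79.8] F [-11.5   8.1   9.9] Fsh [-14.1  -0.8   9.9] gw -0.001
tool axes in shaker
 [[-0.006 -0.01  -1.   ]
 [ 1.    -0.001 -0.006]
 [-0.001 -1.     0.01 ]]
```

View pics/s4.png

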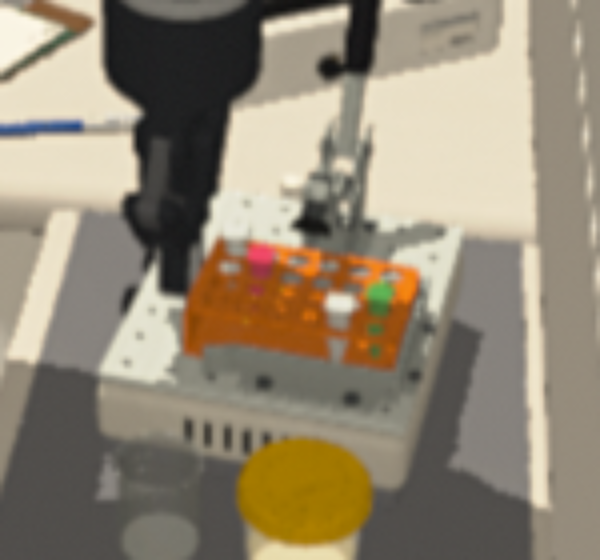

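Run:
```python
from fit import *
img=manip.camera('scene')
cv2.imwrite('pics/s5f.png',img[:,:,::-1])
cv2.imwrite('pics/s5.png',cv2.resize(img[190:250,295:375],(800,600),interpolation=cv2.INTER_CUBIC)[:,:,::-1])
Rz=R.from_euler('z',o.x[3]).as_matrix()
for X in [(62,-37,82),(62,37,82),(62,-33,92),(62,33,92),(-46,-33,92),(-46,33,92),(62,-37,62)]:
    p=proj(s,Rz@np.array(X)/1e3+o.x[:3]);print(X,p.round(1),((p-[295,190])*10).round(0))
```

```text
(62, -37, 82) [354.2 233.8] [592. 438.]
(62, 37, 82) [360.6 211.9] [656. 219.]
(62, -33, 92) [355.  228.5] [600. 385.]
(62, 33, 92) [360.7 209.1] [657. 191.]
(-46, -33, 92) [301.2 219.5] [ 62. 295.]
(-46, 33, 92) [309.5 200.9] [145. 109.]
(62, -37, 62) [353.5 241.6] [585. 516.]
```

View pics/s5.png

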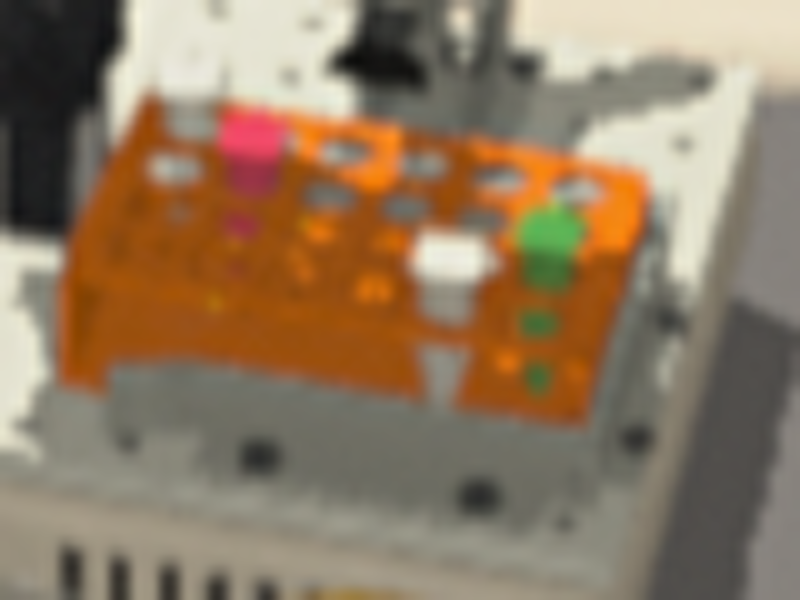

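Request:
{"api": "move_arm", "payload": {"rows": [{"dx":0,"dy":0,"dz":1.5,"roll":0},{"dx":0,"dy":0,"dz":4,"roll":0},{"dx":0,"dy":-2,"dz":5,"roll":0},{"dx":0,"dy":-7,"dz":5,"roll":-0.1},{"dx":0,"dy":-12,"dz":5,"roll":-0.24}]}}

```text
time_s: 4.2
eef_pos: [0.4463, -0.144, 0.2051]
tool_rot: [-0.59, -0.383, 0.386, 0.597]
force: [1.0, -1.5, -0.1]
gripper_width: -0.002
```

```bash
python3 go.py -70 20 240
```

```text
t 4.2 loc [-109.2    0.3  201.5] F [ 1.  -1.5 -0.1] Fsh [ 1.7 -0.6 -0.1] gw -0.002
tool axes in shaker
 [[-0.248 -0.011 -0.969]
 [ 0.969 -0.002 -0.248]
 [ 0.001 -1.     0.011]]
shift cm [ 0.94 -3.9  -4.24]
```

Request:
{"api": "move_arm", "payload": {"rows": [{"dx":0.1,"dy":-2,"dz":-0.5,"roll":-0.14},{"dx":0.3,"dy":-4,"dz":-1.2,"roll":-0.28},{"dx":0.5,"dy":-4,"dz":-2.2,"roll":-0.42},{"dx":0.7,"dy":-4,"dz":-3.2,"roll":-0.56},{"dx":0.9,"dy":-4,"dz":-4.2,"roll":-0.7}]}}

```text
time_s: 4.7
eef_pos: [0.4894, -0.1535, 0.2451]
tool_rot: [-0.42, -0.565, 0.566, 0.427]
force: [-0.3, -0.2, 0.5]
gripper_width: 0.007
```

```bash
python3 go.py 8 75 235
```

```text
t 4.7 loc [-69.4  19.6 241.4] F [-0.3 -0.2  0.5] Fsh [-0.1 -0.4  0.5] gw 0.007
tool axes in shaker
 [[-0.818 -0.01  -0.575]
 [ 0.575 -0.002 -0.818]
 [ 0.007 -1.     0.007]]
shift cm [-3.15  0.56 -8.99]
```

Request:
{"api": "move_arm", "payload": {"rows": [{"dx":-0.6,"dy":0,"dz":-1.8,"roll":-0.13},{"dx":-1.2,"dy":0,"dz":-3.6,"roll":-0.26},{"dx":-1.9,"dy":0,"dz":-5.4,"roll":-0.39},{"dx":-2.5,"dy":0,"dz":-7.2,"roll":-0.52},{"dx":-3.1,"dy":0,"dz":-9,"roll":-0.61}]}}

```text
time_s: 5.2
eef_pos: [0.5855, -0.1581, 0.2443]
tool_rot: [0.23, 0.668, -0.667, -0.236]
force: [0.5, 0.3, -0.2]
gripper_width: -0.004
```

```bash
python3 go.py 8 80 192;python3 - <<'E'
from h import *
cv2.imwrite('pics/d6.png',cv2.resize(manip.camera('side')[140:380,140:396],(640,600))[:,:,::-1])
cv2.imwrite('pics/s6.png',cv2.resize(manip.camera('scene')[60:260,265:425],(480,600))[:,:,::-1])
E
```

```text
t 5.2 loc [  8.7  75.8 240.6] F [ 0.5  0.3 -0.2] Fsh [ 0.2  0.6 -0.2] gw -0.004
tool axes in shaker
 [[-1.    -0.009  0.002]
 [-0.002 -0.001 -1.   ]
 [ 0.009 -1.     0.001]]
shift cm [ 0.02  4.86 -0.43]
```

View pics/d6.png

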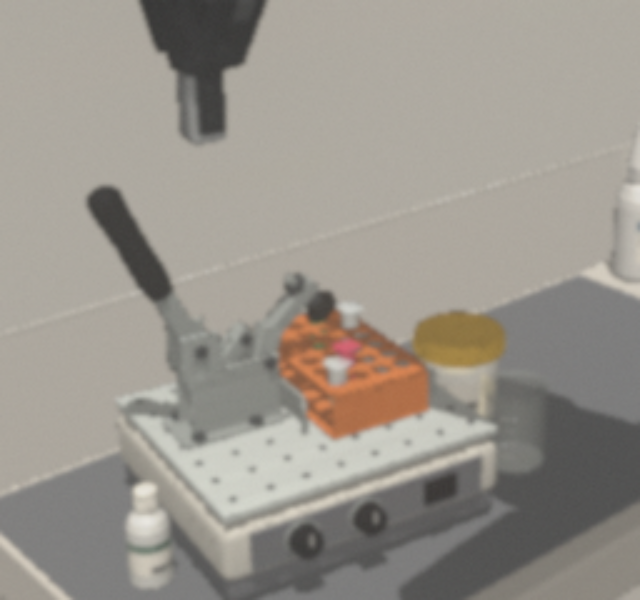

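View pics/s6.png

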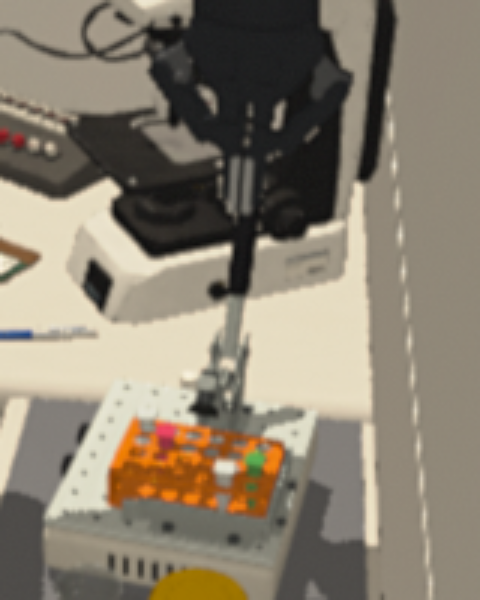

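Run:
```python
import numpy as np
for t in [0,.15,.3,.45,.6,.75,.9,1.0,1.06]:
    a=1.18-t;L=78
    print(t,round(94+L*np.cos(a)-9.5*np.sin(a)-11,1),round(118+L*np.sin(a)+9.5*np.cos(a),1))
```

```text
0 103.9 193.7
0.15 115.0 189.8
0.3 125.4 184.2
0.45 134.8 177.1
0.6 143.0 168.7
0.75 149.9 159.2
0.9 155.3 148.7
1.0 158.0 141.3
1.06 159.3 136.8
```

Request:
{"api": "move_arm", "payload": {"rows": [{"dx":0,"dy":2.5,"dz":-0.2,"roll":0},{"dx":0,"dy":4.8,"dz":-0.4,"roll":0},{"dx":0,"dy":4.8,"dz":-1.2,"roll":0},{"dx":0,"dy":4.8,"dz":-2.0,"roll":0},{"dx":0,"dy":4.8,"dz":-2.4,"roll":0}]}}

```text
time_s: 5.8
eef_pos: [0.602, -0.1386, 0.1971]
tool_rot: [0.231, 0.668, -0.667, -0.236]
force: [-1.0, 1.0, 1.0]
gripper_width: 0.001
```

```bash
python3 go.py;python3 - <<'E'
from h import *
cv2.imwrite('pics/d7.png',cv2.resize(manip.camera('side')[140:380,140:396],(640,600))[:,:,::-1])
E
```

```text
t 5.8 loc [  9.3 101.3 193.5] F [-1.  1.  1.] Fsh [-1.4  0.1  1. ] gw 0.001
tool axes in shaker
 [[-1.    -0.007 -0.   ]
 [ 0.    -0.    -1.   ]
 [ 0.007 -1.     0.   ]]
```

View pics/d7.png

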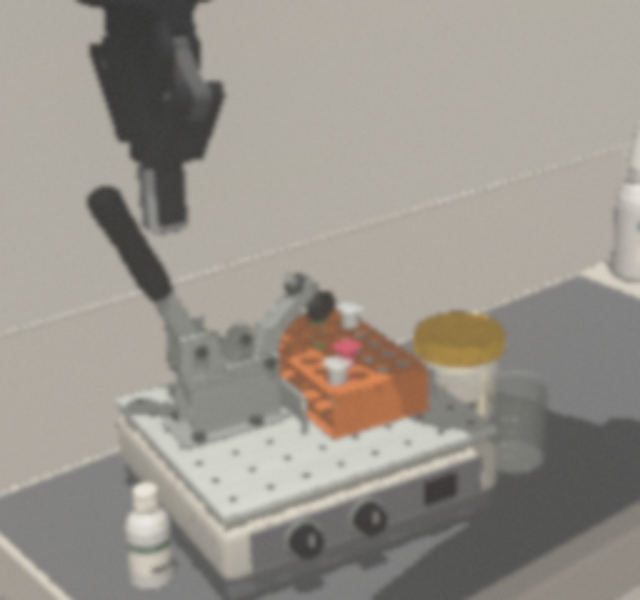

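Request:
{"api": "move_arm", "payload": {"rows": [{"dx":0.1,"dy":0.1,"dz":-0.8,"roll":0},{"dx":0.1,"dy":0.4,"dz":-1.4,"roll":0},{"dx":0.1,"dy":0.6,"dz":-1.9,"roll":0},{"dx":0.1,"dy":0.9,"dz":-2.4,"roll":0},{"dx":0.1,"dy":1.3,"dz":-2.9,"roll":0}]}}

```text
time_s: 6.35
eef_pos: [0.6198, -0.1146, 0.1839]
tool_rot: [0.231, 0.668, -0.667, -0.236]
force: [-0.1, -0.5, 0.0]
gripper_width: -0.001
```

```bash
python3 go.py;python3 - <<'E'
from h import *
cv2.imwrite('pics/d8.png',cv2.resize(manip.camera('side')[140:380,140:396],(640,600))[:,:,::-1])
E
```

```text
t 6.35 loc [  8.3 131.1 180.2] F [-0.1 -0.5  0. ] Fsh [ 0.2 -0.4  0. ] gw -0.001
tool axes in shaker
 [[-1.    -0.007  0.   ]
 [-0.    -0.    -1.   ]
 [ 0.007 -1.     0.   ]]
```

View pics/d8.png

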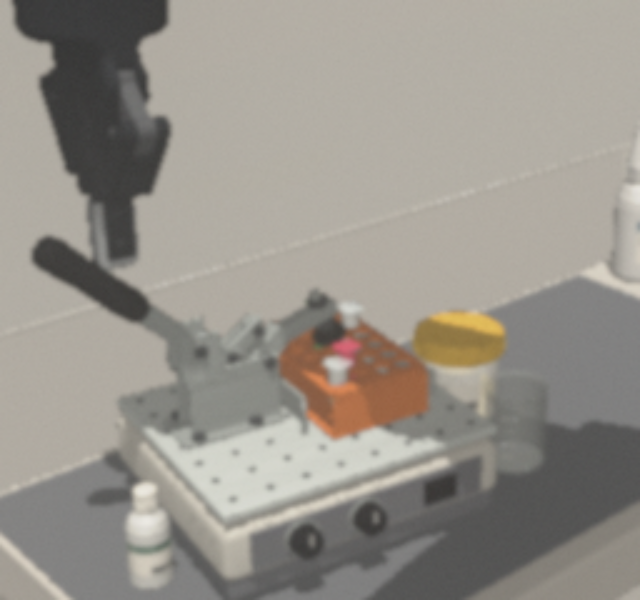

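Request:
{"api": "move_arm", "payload": {"rows": [{"dx":0,"dy":0.6,"dz":-0.7,"roll":0},{"dx":0,"dy":1.3,"dz":-1.3,"roll":0},{"dx":0,"dy":2.0,"dz":-1.8,"roll":0},{"dx":0,"dy":2.7,"dz":-2.1,"roll":0},{"dx":0,"dy":3.3,"dz":-2.4,"roll":0}]}}

```text
time_s: 6.9
eef_pos: [0.6346, -0.0945, 0.1492]
tool_rot: [0.23, 0.669, -0.666, -0.236]
force: [0.2, 0.0, -0.9]
gripper_width: -0.0
```

```bash
python3 go.py
```

```text
t 6.9 loc [  7.4 156.1 145.5] F [ 0.2  0.  -0.9] Fsh [ 0.1  0.1 -0.9] gw -0.0
tool axes in shaker
 [[-1.    -0.008  0.001]
 [-0.001  0.    -1.   ]
 [ 0.008 -1.    -0.   ]]
```

Request:
{"api": "move_arm", "payload": {"rows": [{"dx":0,"dy":0.4,"dz":-0.1,"roll":0},{"dx":0,"dy":0.7,"dz":-0.2,"roll":0},{"dx":0,"dy":0.7,"dz":-0.2,"roll":0}]}}

```text
time_s: 7.2
eef_pos: [0.6354, -0.0926, 0.1415]
tool_rot: [0.23, 0.669, -0.666, -0.236]
force: [-0.4, -0.6, 0.5]
gripper_width: 0.007
```

```bash
python3 go.py;python3 - <<'E'
from h import *
cv2.imwrite('pics/d9.png',cv2.resize(manip.camera('side')[140:380,140:396],(640,600))[:,:,::-1])
E
```

```text
t 7.2 loc [  6.8 158.1 137.8] F [-0.4 -0.6  0.5] Fsh [ 0.1 -0.7  0.5] gw 0.007
tool axes in shaker
 [[-1.    -0.01   0.001]
 [-0.001  0.    -1.   ]
 [ 0.01  -1.    -0.   ]]
```

View pics/d9.png

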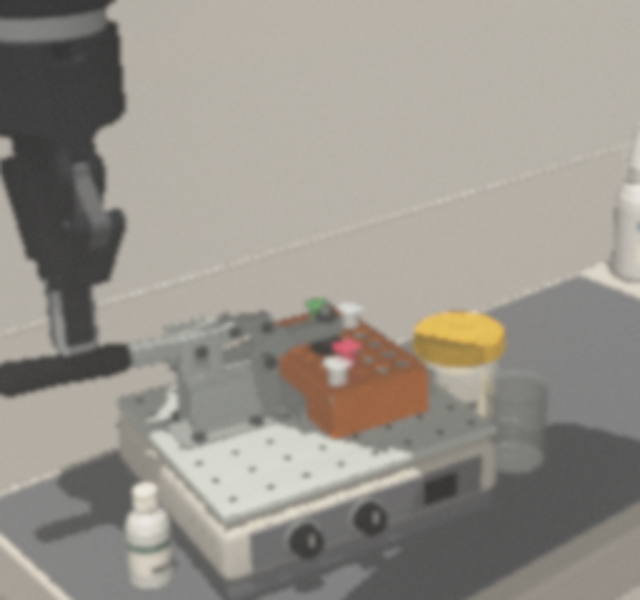

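Handle is down and nearly level, with almost no force on the tool, so it has snapped. I'll lift straight up and check.

Request:
{"api": "move_arm", "payload": {"rows": [{"dx":0,"dy":-2,"dz":0,"roll":0},{"dx":0,"dy":-5,"dz":0.5,"roll":0},{"dx":0,"dy":-9,"dz":2,"roll":0},{"dx":0,"dy":-12,"dz":5,"roll":0},{"dx":0,"dy":-12,"dz":9,"roll":0}]}}

```text
time_s: 7.75
eef_pos: [0.5824, -0.1646, 0.2667]
tool_rot: [0.232, 0.669, -0.667, -0.233]
force: [1.1, -1.2, -0.8]
gripper_width: -0.002
```

Request:
{"api": "move_arm", "payload": {"rows": [{"dx":3,"dy":0,"dz":3,"roll":0},{"dx":6,"dy":0,"dz":6,"roll":0},{"dx":9,"dy":0,"dz":9,"roll":0},{"dx":12,"dy":0,"dz":9,"roll":0},{"dx":12,"dy":0,"dz":9,"roll":0}]}}

```text
time_s: 8.25
eef_pos: [0.4297, -0.1593, 0.2675]
tool_rot: [0.233, 0.669, -0.666, -0.233]
force: [0.6, -0.0, 0.1]
gripper_width: 0.007
```

```bash
python3 go.py;python3 - <<'E'
from fit import *
a=manip.camera('side')[140:380,140:396];b=manip.camera('scene')[140:290,265:385]
cv2.imwrite('pics/d10.png',cv2.resize(a,(640,600))[:,:,::-1])
cv2.imwrite('pics/s10.png',cv2.resize(b,(480,600))[:,:,::-1])
Rz=R.from_euler('z',o.x[3]).as_matrix()
for t in(.95,1.05,1.12):
  for L in (38,110):
    X=Rz@np.array([8,94+L*np.cos(1.18-t),118+L*np.sin(1.18-t)])/1e3+o.x[:3];print(t,L,(proj(d,X)-[140,140])*2.5)
E
```

```text
t 8.25 loc [-112.4  -22.3  263.8] F [ 0.6 -0.   0.1] Fsh [0.4 0.3 0.1] gw 0.007
tool axes in shaker
 [[-1.    -0.002  0.002]
 [-0.002  0.003 -1.   ]
 [ 0.002 -1.    -0.003]]
0.95 38 [124.78507746 348.31808654]
0.95 110 [ -6.65900892 352.52727675]
1.05 38 [124.1640807  354.68897067]
1.05 110 [ -8.0038184  372.04632084]
1.12 38 [124.12138736 359.08968974]
1.12 110 [ -7.67057589 385.44873649]
```

View pics/d10.png

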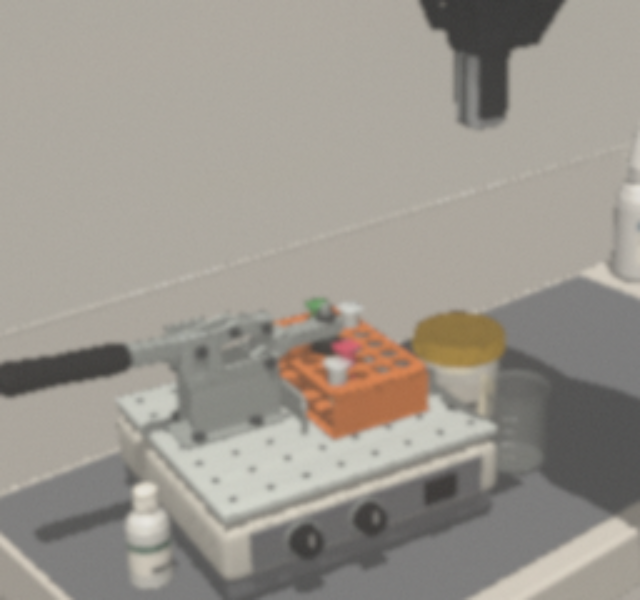

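View pics/s10.png

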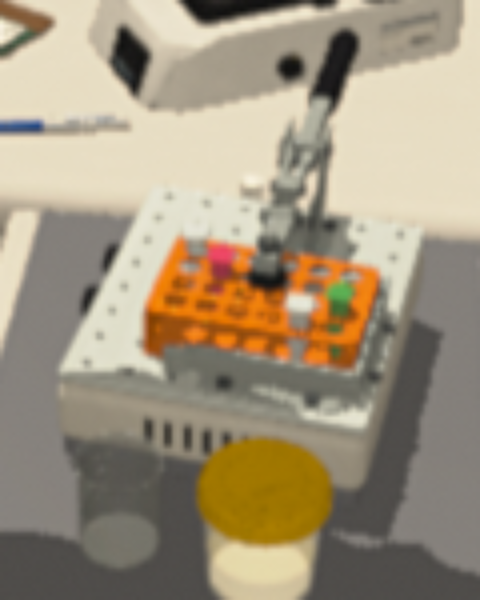

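```bash
python3 -c "
from plant import manip
print(manip.close_job())"
```

```text
the job is handed in; nothing more can be done
None
```

The rack is home against the end stop and the clamp is locked on it. I handed the job in at about 8.4 s, with no verdict reported.

- **Rack:** I pushed it along the channel with shut fingers while the clamp was still open. It stopped firmly with about 14 N along the channel, well under the 80 N limit. In the scene picture its corners were within about 2 px of where they should be when home, and it lay straight. The tool stopped about 2–3 mm short of where I expected contact, which is within the error of my pose fit.
- **Clamp:** I pushed the handle over and down, and it went past its dead point. After the hand lifted away it stayed down. Its slope in the side picture fits a joint value of about 1.1, against 0.95 for the dead point and 1.12 for its stop.
- **Foot:** The scene picture shows it resting on the rack. I could not measure its force directly.
- **Surroundings:** By eye in the last pictures, the beaker, cup and bottle are upright where they were. The hand is clear, and the tool force reads about zero.

Two measurements disagreed before the push: my estimates of one platform corner were up to 7 px off the fit, and the rack's starting position varied by about 10 mm between views. I relied on contact force and the pictures rather than those numbers.

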